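# Hook a terminal board under the lip of its holder and snap it down

## Robot

A 6-joint arm with a two-finger parallel gripper is mounted at the origin on a cart in front of the work surface, level with it; the furniture and walls round the work are solid. World frame = base frame: x ahead of the robot, y to its left, z up, the work surface at z = 0. Lengths are in m, angles in rad, forces in N, time in s.
With the tool pointing down it reaches from about 0.35 to 0.975 m from the base axis. Payload 7.1 kg.
Tool frame: the origin (TCP) lies midway between the tips of the shut fingers; the grasp point (between the pads) lies 19 mm behind it; z points along the fingers, x is the direction in which the jaws open and shut, and the axes are right-handed (so a half turn about z gives the same grasp; the last joint's range is limited). The gripper opens to 88 mm and grips with 3 to 60 N. Pads are 20 mm wide; open, the fingers measure 115 mm over their backs; the gripper's body (75 mm by 178 mm) begins 61 mm behind the grasp point.
Start: joints at [-1.338, 0.423, 1.63, -0, 1.089, -0.019], TCP at [0.156, -0.605, 0.223] pointing down, gripper open.
Joint ranges: [-3, 3], [-0.9, 2.11], [0.09, 2.58], [-1.31, 4.45], [0.11, 2.69], [-2.54, 2.54]. Speed limits (rad/s): [2.39, 2.39, 3.01, 3.14, 3.14, 3.14].

## Interface

Orientations are given as a unit quaternion [w, x, y, z].
In Python, from station import move_pose, movel, movej, command_gripper, wait, inverse_kinematics, read_camera, camera_info, MotionError, job_done, get_time, get_joint_pos, get_qvel, get_effort, get_tcp_pos, get_ee_rot, get_ft_force, get_ft_torque, get_grip_width gives the robot as it stands. Calls block until the motion is done:
- move_pose(position, orientation): joint-space move of the TCP to a pose.
- movel(position, frame=None, v=0.15, until_force=None): straight line of the TCP; frame=None keeps the orientation; v is the mean speed in m/s. With until_force (N) it stops when the force on the tool has changed by that much, and returns True; else False.
- movej(angles): joint-space move.
- command_gripper(opening): opening from 0.0 (shut) to 1.0 (fully open); the grip force is fixed at half the most; returns when the fingers have stopped.
- wait(seconds).
- inverse_kinematics(position, orientation): joint angles nearest the present ones, or None.
- read_camera(name): name is "side" or "top"; returns the picture (480x640x3 uint8, red, green, blue); there is no depth.
- camera_info(name): a dict with "intrinsics" (3x3 intrinsics, pixels), "T" (4x4, takes a point from camera to world coordinates). Camera axes: x right, y up, looking along -z (the intrinsics and any distortion apply to the point x, -y, -z); pixel columns grow to the right and rows downward; lengths in m; the calibration is good to about 2 mm. A picture is of the moment at which its call begins. camera_info takes no time and is no camera call.
A pose or a line that the arm cannot do raises MotionError and nothing moves.
- job_done(): hands the job in, once; it reports no verdict.
Readings, each from a call of its own:
- get_time(): time.
- get_joint_pos(): joint angles.
- get_qvel(): joint speeds.
- get_effort(): joint torques, N m.
- get_tcp_pos(): TCP position.
- get_ee_rot(): TCP orientation.
- get_ft_force(): force on the tool from outside, world axes, zero at the start.
- get_ft_torque(): the same for the moment, N m.
- get_grip_width(): opening from 0.0 (shut) to 1.0 (fully open).
Only numpy, scipy, OpenCV 4.12 (cv2) and the standard library are available. Lean on these libraries where they do the work, as an engineer would, in place of code of your own. Each camera call takes 0.05 s, during which the arm holds its last target. There are 200 camera calls.

## Task

Load the transformer's terminal board into the board holder for soldering: hook the edge with the copper strip under the steel lip at the back of the holder, swing the board down, and press its near side until the blue spring catch snaps over it and the board lies flat and locked. Feel your way in and do not force the board, or it cracks; leave the other things on the bench alone.

Things in the scene. Friction and masses are not known exactly. Their poses are not given: they have to be found in the camera images.
- board: loose dark brown terminal board 100 (x) x 70 (y) x 5 mm, about 0.14 kg, with a small transformer on top (36 mm high in all). Origin: centre of the underside; x points to the edge with the copper strip, z up. Starts flat on the bench, strip away from the robot (within 35 degrees). 5 mm brass pins stand only near its corners (y = +-29 mm, x = -36, -24, +30, +39 mm)
- board_grip (a point): centre of the transformer's dark steel core, 6 mm along x from the board's origin, 21 mm above the underside. Core 22 (x) x 34 (y) x 30 mm, from 6 to 36 mm above the underside; grip it across its flat y faces, 34 mm apart. A copper-brown winding, 20 mm wide in y, sticks out of it 6 mm further at either x end
- board_press (a point): bare spot to press on, on the board's top face, 28 mm from its origin towards the near edge; 32 mm (x) x 48 mm (y) round it are free
- board_edge (a point): middle of the lower rim of the edge with the copper strip, 50 mm along x from the board's origin
- board_near (a point): middle of the lower rim of the opposite (near) edge, -50 mm along x from the board's origin
- holder: board holder fixed to the bench: grey base 172 (x) x 116 (y) mm, turned up to 15 degrees; origin at the centre of its underside, x points to the lip, z up. On it an aluminium nest plate is clamped by two black knurled screws through slots, up to 13 mm forward or back (x) of the middle; this setting is not in the readings: feel or see it. It does not shift under allowed forces
- bed_mid (a point): centre of the flat bed the board shall lie on, 22 mm above the bench, for a nest in the middle of its slots (the real one is up to 13 mm off along x, at this height). Four dowels, 7.5 mm high, stand at x = +-36, y = +-40.5 mm from it, 3 mm clear of a seated board, which lies centred on the real bed within 2 mm in x and 3 mm in y. Fixed in the holder's frame
- wall_mid (a point): foot of the upright steel wall at the back of the bed, x = +50.8 mm, for a nest in mid slot (really up to 13 mm off along x). From the wall a fixed steel lip, 80 mm wide in y, overhangs the bed by 7 mm towards the robot; its underside slopes from 6.2 mm over the bed at the wall to 8.7 mm at the mouth, top 11.5 mm over the bed. Fixed in the holder's frame
- nose_mid (a point): tip of the blue catch's nose, closed, x = -46.8 mm, 6.5 mm over the bed, for a nest in mid slot (really up to 13 mm off along x). Catch 56 mm wide in y; from the tip a 51 degree slope rises towards the robot to 15.5 mm over the bed 6 mm further out; below, its stem is at x = -52 mm; a thumb tab reaches to x = -69 mm. Fixed in the holder's frame
- catch (a joint): travel of the blue spring catch towards the robot, m: 0 closed, stop at 0.007; spring 3.5 N closed, 5.6 N at the stop. The hooked board rests on its slope; pressed down at its near side (roughly 5 to 10 N) it pushes the catch back about 4 mm, drops under the nose, and the catch springs back to 0
- spool_a: bystander: white spool of copper wire, 69 x 53 x 30 mm, upright; origin under its centre
- spool_b: bystander: black spool of white wire, 67 x 49 x 26 mm, upright; origin under its centre
- nippers: bystander: small nippers with green grips, 36 x 117 x 11 mm; origin under its centre
- flux_tin: bystander: red and silver tin, 59 mm across, 23 mm high; origin under its centre

How it is judged:
By the outcome, as a careful person would: the job done as asked, in the order asked, and still so for the second after the job is handed in, with the robot touching nothing.
It also fails if it takes over 54 s, if anything falls off the work surface, if the arm or the gripper's body presses on something with over 40 N, if the wrist force passes 120 N, or if a joint passes its speed limit or range.

## Working session

There is one attempt and no reset: what is moved stays moved. The work goes in short steps, each a Python script; the robot and the scene stay as the last script left them, time stands still between calls to the robot, and variables do not carry over. Pictures are saved under pics/ and viewed, about 8 in all and at most 12, crops included, and the job is handed in when it is done.

```bash
mkdir -p pics; ls
python3 - <<'E'
from station import *
import cv2
for n in("top","side"):
    cv2.imwrite(f"pics/{n}0.png",read_camera(n)[:,:,::-1]); print(n,camera_info(n))
print(get_time(),get_ee_rot())
E
```

```text
pics
top {'intrinsics': array([[583.7848841 ,   0.        , 319.32836849],
       [  0.        , 583.7848841 , 241.37613924],
       [  0.        ,   0.        ,   1.        ]]), 'T': array([[ 0.00200581,  0.9924215 , -0.12286394,  0.45082087],
       [-0.99994155,  0.00329581,  0.01029707,  0.05876302],
       [ 0.01062397,  0.1228361 ,  0.9923701 ,  1.07706061],
       [ 0.        ,  0.        ,  0.        ,  1.        ]])}
side {'intrinsics': array([[502.47885272,   0.        , 315.31339858],
       [  0.        , 502.47885272, 231.96947363],
       [  0.        ,   0.        ,   1.        ]]), 'T': array([[-0.80419082,  0.27409635, -0.52739768,  0.0456798 ],
       [-0.59435953, -0.36528699,  0.71645109,  0.79785529],
       [ 0.00372512,  0.88962723,  0.45667221,  0.53371003],
       [ 0.        ,  0.        ,  0.        ,  1.        ]])}
0.1 [-4.24273012e-04  7.90278633e-01 -6.12747283e-01 -5.20045520e-04]
```

View pics/top0.png

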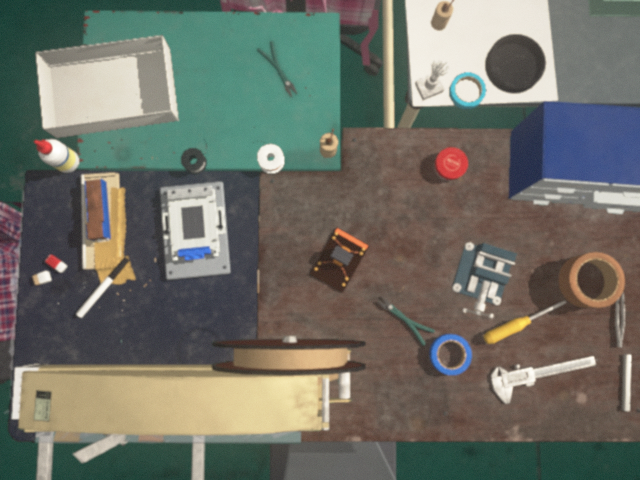

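View pics/side0.png

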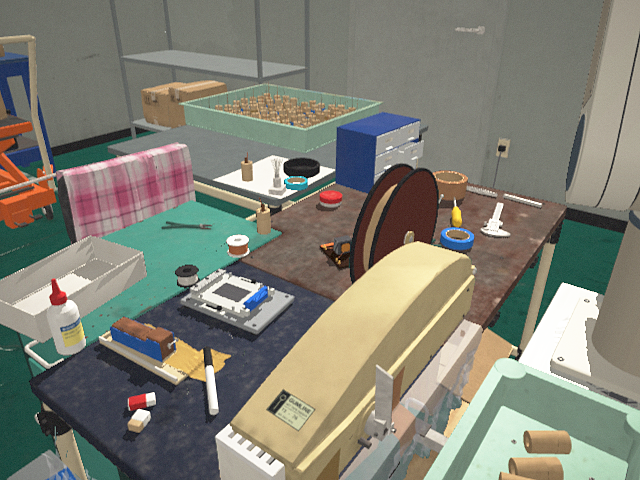

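The top view shows the board at about (341,259), strip up and to the right, and the holder at about (195,230) with the blue catch at (197,254). The side view shows the holder at about (237,300), with the big reel near the board. Next I'll enlarge both.

Run:
```python
import cv2,numpy as np
t=cv2.imread("pics/top0.png");s=cv2.imread("pics/side0.png")
f=lambda im,x,y,w,h,k:cv2.resize(im[y:y+h,x:x+w],None,fx=k,fy=k,interpolation=cv2.INTER_CUBIC)
a=f(t,150,172,90,120,5);b=f(t,300,220,70,80,5)   #450x600, 350x400
o=np.zeros((600,800,3),np.uint8);o[:,:450]=a;o[:400,450:]=b
c=f(s,310,230,58,33,6);o[402:600,450:798]=c
cv2.imwrite("pics/crop1.png",o)
```

```text
(no output)
```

View pics/crop1.png

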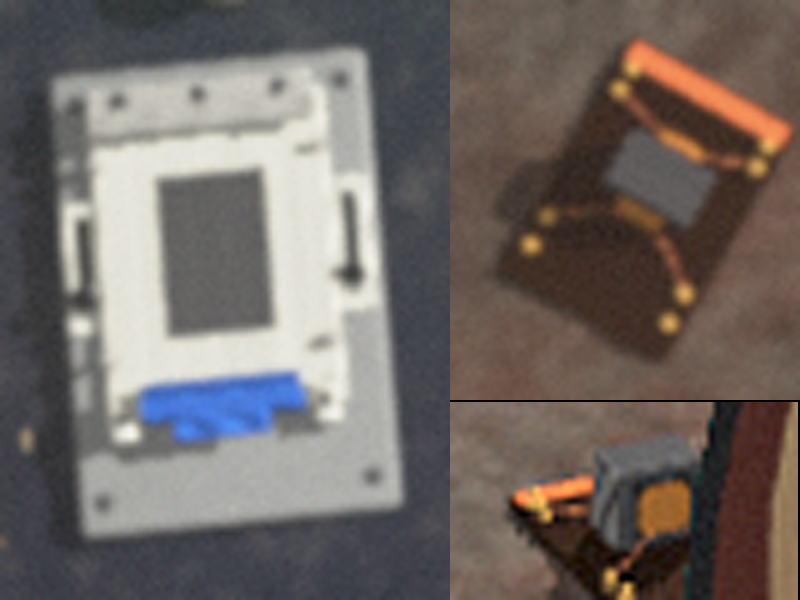

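```bash
cat > h.py <<'E'
from station import *
import numpy as np, cv2
from scipy.spatial.transform import Rotation as R
def px2w(n,u,v,z):
    c=camera_info(n);K=c["intrinsics"];T=c["T"]
    d=T[:3,:3]@np.array([(u-K[0,2])/K[0,0],-(v-K[1,2])/K[1,1],-1]);o=T[:3,3]
    return o+d*(z-o[2])/d[2]
def w2px(n,p):
    c=camera_info(n);K=c["intrinsics"];T=c["T"]
    q=T[:3,:3].T@(np.asarray(p)-T[:3,3]);return np.array([K[0,2]+K[0,0]*q[0]/-q[2],K[1,2]+K[1,1]*q[1]/q[2]])
def quat(yaw,pitch=0):
    "tool down, jaws across the board's y; board yaw and pitch (near edge up = pitch>0)"
    B=R.from_euler("ZY",[yaw,pitch])
    T=B*R.from_matrix(np.array([[0,1,0],[1,0,0],[0,0,-1.]]).T)  # cols: tool x=board y, y=board x, z=-z
    q=T.as_quat();return np.r_[q[3],q[:3]]
E
python3 - <<'E'
from h import *
A=lambda u,v,z:px2w("top",150+(u+.5)/5-.5,172+(v+.5)/5-.5,z)
B=lambda u,v,z:px2w("top",300+(u-450+.5)/5-.5,220+(v+.5)/5-.5,z)
def ang(p,q): d=q-p;return np.degrees(np.arctan2(d[1],d[0])),np.linalg.norm(d)
c=[A(52,77,.01),A(365,48,.01),A(403,503,.01),A(83,537,.01)]
print("base",np.mean(c,0),ang(c[3],c[0]),ang(c[2],c[1]),ang(c[1],c[0]),ang(c[2],c[3]))
l=[A(92,138,.0335),A(313,120,.0335)];n=[A(140,390,.0285),A(300,373,.0285)]
print("lip",np.mean(l,0),ang(l[1],l[0]),"nose",np.mean(n,0),ang(n[1],n[0]),ang(np.mean(n,0),np.mean(l,0)))
w=[A(157,182,.02),A(262,170,.02),A(273,327,.02),A(169,337,.02)]
print("win",np.mean(w,0),ang(w[3],w[0]),ang(w[2],w[1]))
b=[B(635,40,.005),B(792,130,.005),B(660,362,.005),B(498,272,.005)]
print("board",np.mean(b,0),ang(b[3],b[0]),ang(b[2],b[1]),ang(b[1],b[0]),ang(b[2],b[3]))
k=[B(628,128,.036),B(718,178,.036),B(692,228,.036),B(602,182,.036)]
print("core",np.mean(k,0),ang(k[1],k[0]),ang(k[2],k[3]),ang(k[3],k[0]))
for p in [(215,342,.2),(365,342,.2),(290,338,.2)]: print(px2w("top",*p))
print(px2w("side",406,165,.22),px2w("side",436,180,.2))
E
```

```text
base [0.60439307 0.2772532  0.01      ] (np.float64(5.789866115023272), np.float64(0.17169695193097195)) (np.float64(5.940568140064223), np.float64(0.17052556469846042)) (np.float64(95.67538030162106), np.float64(0.11642543354647146)) (np.float64(96.25035568158245), np.float64(0.11687749967321592))
lip [0.65962541 0.28248855 0.0335    ] (np.float64(94.99376937738178), np.float64(0.08009923347750054)) nose [0.56803652 0.27457809 0.0285    ] (np.float64(96.31589012385388), np.float64(0.057751339859675226)) (np.float64(4.936342873288743), np.float64(0.09206573392988067))
win [0.61596885 0.27941242 0.02      ] (np.float64(6.117852281904723), np.float64(0.05759143221087604)) (np.float64(5.457370459674974), np.float64(0.05834563891303765))
board [0.54968654 0.0114903  0.005     ] (np.float64(-30.32546142308294), np.float64(0.10002852860511566)) (np.float64(-29.807204314691514), np.float64(0.09878728209317994)) (np.float64(60.054808792768455), np.float64(0.06701948531881056)) (np.float64(61.10014386629536), np.float64(0.06793258404498254))
core [0.55453552 0.00799632 0.036     ] (np.float64(60.91193635130269), np.float64(0.03691441151541071)) (np.float64(62.96448075125303), np.float64(0.036155244439171265)) (np.float64(-25.593124351894918), np.float64(0.02163670108986684))
[0.40888461 0.2037258  0.2       ]
[ 0.40921792 -0.01839721  0.2       ]
[0.41490238 0.09286161 0.2       ]
[ 0.43502792 -0.01321832  0.22      ] [ 0.3783139 -0.0250161  0.2      ]
```

The measured sizes agree with the given ones (base 171x117, core and board within 1–2 mm). Board centre is (0.550, 0.0115) with yaw -30°. The real bed is at about (0.6155, 0.279) with yaw 5.6°. Now the grasp.

Run:
```python
from h import *
y=np.radians(-30.0); p=np.array([.5548,.0083])
move_pose([*p,.25],quat(y)); print(get_time(),get_joint_pos().round(2) if hasattr(get_joint_pos(),'round') else get_joint_pos())
movel([*p,.08],v=.15)
print("hit",movel([*p,.009],v=.08,until_force=6),get_tcp_pos(),get_ft_force())
cv2.imwrite("pics/pre.png",read_camera("top")[:,:,::-1])
command_gripper(0.0); print("w",get_grip_width()*88,get_tcp_pos(),get_ft_force())
movel([*p,.15],v=.12)
print(get_time(),get_grip_width()*88,get_ft_force(),get_tcp_pos())
cv2.imwrite("pics/lift_t.png",read_camera("top")[:,:,::-1])
s=read_camera("side")[:,:,::-1];cv2.imwrite("pics/lift_s.png",s)
u=w2px("side",[*p,.15]).astype(int);print(u)
cv2.imwrite("pics/lift_c.png",cv2.resize(s[u[1]-90:u[1]+90,u[0]-100:u[0]+100],None,fx=3,fy=3))
```

```text
2.6917 [-0.01  0.29  1.76 -0.    1.09 -1.05]
hit False [0.55518238 0.00829079 0.00932339] [ 0.1723373  -0.20296975 -1.00187762]
w 34.08262673829042 [0.55471117 0.00825686 0.00898243] [ 0.25602953 -0.33895538 -0.68199259]
7.2583 33.74783941356402 [-0.04192587 -0.61768384 -1.04315338] [0.55426755 0.00831118 0.14924915]
[344 188]
```

View pics/lift_c.png

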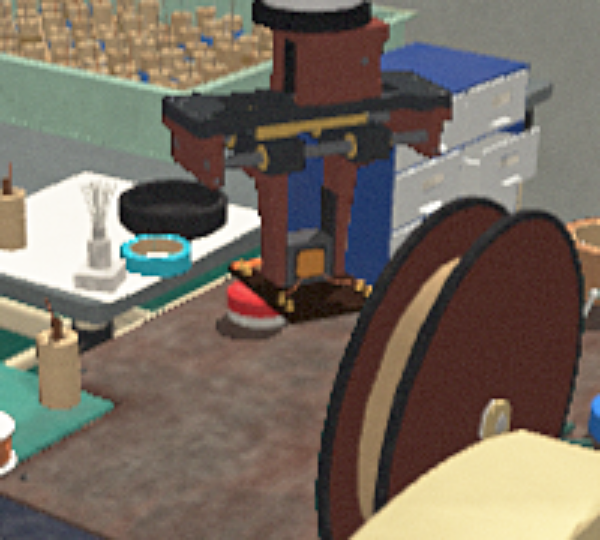

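Gripped level at 34 mm, and the picture shows the board hanging flat under the fingers. Next, carry it over, tilt it, and feel for the bed.

```bash
cat >> h.py <<'E'
C=np.array([.6155,.279,.022]);Y=np.radians(5.6);Rn=R.from_euler("Z",Y)
def tcp(ex,ey,ez,th):
    "TCP for board edge rim at (ex,ey,ez) mm in nest frame, tilt th deg"
    Rb=R.from_euler("ZY",[Y,np.radians(th)])
    return C+Rn.apply(np.array([ex,ey,ez])/1e3)+Rb.apply([-.044,0,.009])
def edge(th):
    Rb=R.from_euler("ZY",[Y,np.radians(th)])
    return Rn.inv().apply(np.array(get_tcp_pos())-Rb.apply([-.044,0,.009])-C)*1e3
def fn(): return Rn.inv().apply(np.array(get_ft_force())).round(2)
def shot(tag,w=(C+[0,0,.02])):
    "enlarged side (left) and top (right) crops round the nest"
    o=[]
    for n in("side","top"):
        im=read_camera(n)[:,:,::-1];u=w2px(n,w).astype(int)
        o.append(cv2.resize(im[u[1]-60:u[1]+60,u[0]-40-20*(n=="side"):u[0]+40+20*(n=="side")],None,fx=4,fy=4,interpolation=cv2.INTER_CUBIC))
    cv2.imwrite(f"pics/{tag}.png",np.hstack(o))
E
python3 - <<'E'
from h import *
th=13;q=quat(Y,np.radians(th))
move_pose(tcp(34,0,110,th),q); print(get_time(),fn(),edge(th).round(1))
movel(tcp(34,0,20,th),v=.12); print(fn())
print("hit",movel(tcp(34,0,-3,th),v=.02,until_force=2.0),edge(th).round(2),fn(),get_time())
e=edge(th)
movel(tcp(e[0],e[1],e[2]+1.0,th),v=.02);print(edge(th).round(2),fn())
shot("bed")
E
```

```text
8.4333 [-0.74  0.33 -0.87] [ 33.7  -1.3 109.7]
[-0.2   0.38 -0.82]
hit True [ 3.367e+01 -2.000e-02  1.600e-01] [-0.73  0.15  4.02] 10.2417
[33.57 -0.05  0.95] [-0.04  1.08 -2.29]
```

View pics/bed.png

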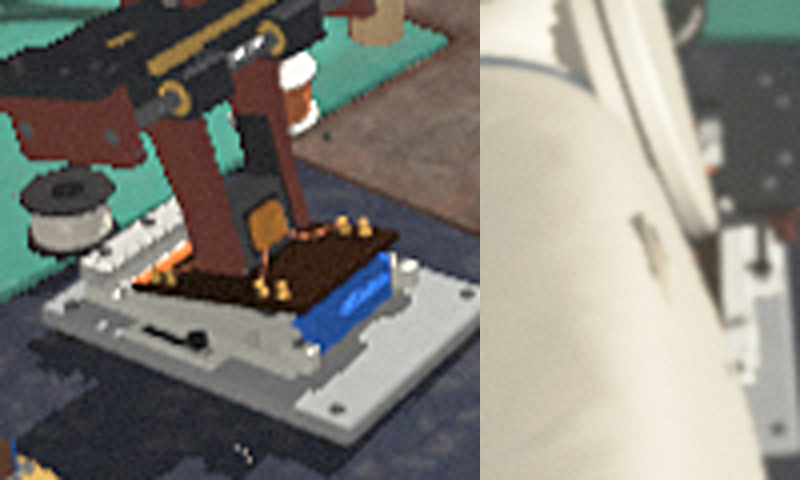

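The bed was felt at 0.16 mm from the expected height. The side view shows the board tilted, centred in y between the dowels and short of the lip. Now slide it under the lip.

Run:
```python
from h import *
th=13
print("hit",movel(tcp(56,0,.9,th),v=.02,until_force=3.0),edge(th).round(2),fn(),get_time())
wait(.1);print(edge(th).round(2),fn(),np.array(get_ft_torque()).round(3))
shot("wall")
```

```text
hit True [48.09 -0.18  0.31] [-1.65  1.32  2.81] 11.35
[48.07 -0.19  0.3 ] [ 0.59 -0.46  2.04] [ 0.101 -0.357 -0.004]
```

View pics/wall.png

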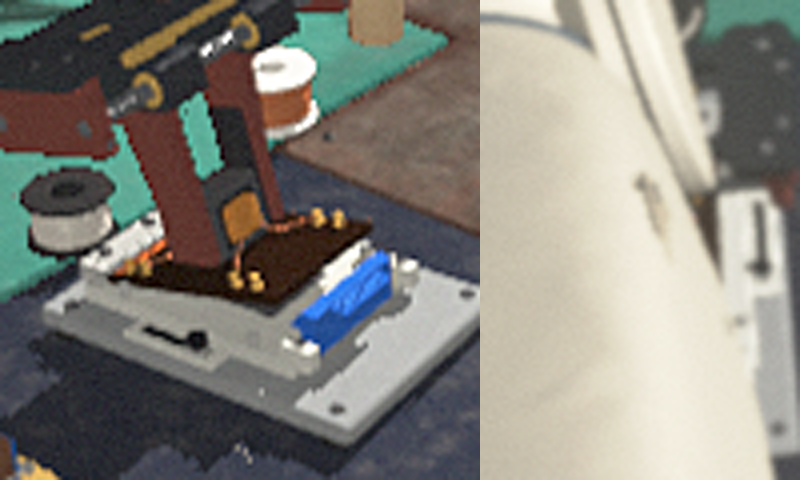

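The edge is about 4 mm under the lip, but it stopped on bed drag (vertical force), not on the wall. Raise it slightly and go on.

Run:
```python
from h import *
th=13
e=edge(th);movel(tcp(e[0]-.2,0,1.3,th),v=.02);print(edge(th).round(2),fn())
print("hit",movel(tcp(55,0,1.3,th),v=.015,until_force=3.0),edge(th).round(2),fn(),get_time())
wait(.1);print(edge(th).round(2),fn())
```

```text
[47.44 -0.1   0.9 ] [ 0.92 -0.66 -1.69]
hit True [48.28 -0.2   0.45] [-0.67  0.07  4.88] 12.0667
[48.28 -0.24  0.45] [-0.31 -0.64  3.21]
```

Run:
```python
from h import *
th=10;q=quat(Y,np.radians(th))
e=edge(13);movel(tcp(47.0,0,2.3,13),v=.02);print(edge(13).round(2),fn())
movel(tcp(47.0,0,2.0,th),frame=q,v=.03);wait(.1);print(edge(th).round(2),fn(),get_ee_rot(),q)
for x in (48,49,50,51,52):
    h=movel(tcp(x,0,2.0,th),v=.02,until_force=4.0);print(x,h,edge(th).round(2),fn(),get_time())
    if h:break
```

```text
[46.56 -0.1   1.91] [ 0.01  0.98 -1.51]
[47.19  0.05  2.12] [-1.   -0.59 -1.45] [-0.05885199  0.66910419  0.73798318 -0.06493733] [-0.05854431  0.66916449  0.73798561 -0.06456537]
48 False [48.12 -0.06  1.79] [-0.64 -0.48 -2.57] 13.0417
49 False [48.58 -0.09  1.7 ] [-2.57  0.35 -2.53] 13.2917
50 False [48.72 -0.13  1.75] [-4.89  0.64 -1.11] 13.5417
51 False [48.8  -0.15  1.79] [-8.07 -0.21  1.14] 13.7917
52 False [48.89 -0.15  1.87] [-10.5   -0.11   3.56] 14.0417
```

Firm x-contact at edge x≈48.9, which I take for the wall (2 mm nearer than my visual estimate, so within calibration). Relax, then check for the hook by a gentle lift: the lip should block it.

Run:
```python
from h import *
th=10
movel(tcp(48.6,0,1.5,th),v=.02);wait(.1);print(edge(th).round(2),fn())
print("lift",movel(tcp(48.6,0,8,th),v=.015,until_force=2.5),edge(th).round(2),fn())
movel(tcp(48.6,0,1.0,th),v=.02);wait(.1);print(edge(th).round(2),fn(),get_grip_width()*88,get_time())
shot("hook")
```

```text
[4.861e+01 4.000e-02 1.580e+00] [-2.56 -1.   -2.15]
lift True [47.79 -0.16  1.08] [-0.19 -0.59 -1.44]
[48.56 -0.07  0.85] [-0.91 -0.55 -1.63] 33.73171661676728 15.0417
```

View pics/hook.png

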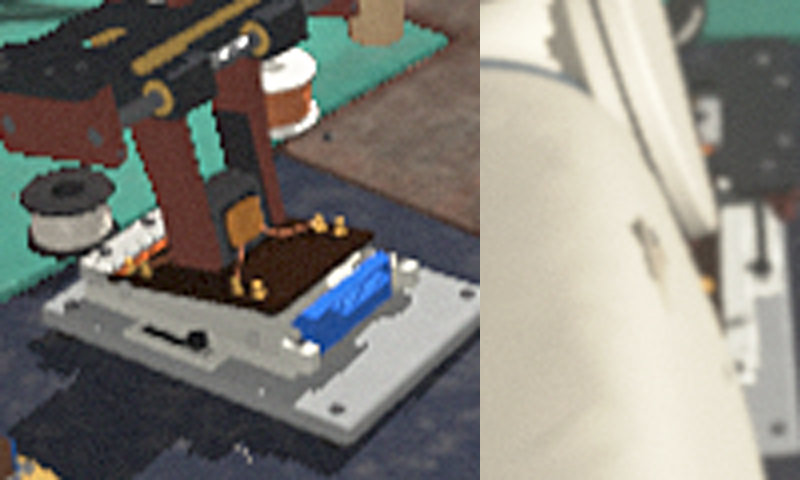

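The lift test ended on the x-force relaxing, so it says nothing. The side view shows the near edge at about (290,312)–(372,238), behind the catch. I'll check this against model projections.

```bash
python3 - <<'E'
from h import *
u0=w2px("side",C+[0,0,.02]).astype(int)-[60,60]
cr=lambda p:((w2px("side",p)-u0)*4).round(0)
N=lambda x,y,z:C+Rn.apply(np.array([x,y,z])/1e3)
th=10;Rb=R.from_euler("ZY",[Y,np.radians(th)]);O=np.array(get_tcp_pos())-Rb.apply([.006,0,.009])
for n,p in {"nearL top":(-50,35,5),"nearR top":(-50,-35,5),"farL top":(50,35,5),"pinNL":(-36,29,10),"pin24L":(-24,29,10),"pin30L":(30,29,10),"pin39L":(39,29,10),"coreNL":(-5,17,36),"coreNR":(-5,-17,36),"near L low":(-50,35,0)}.items(): print(n,cr(O+Rb.apply(np.array(p)/1e3)))
for n,p in {"catch top L":(-52.8,28,15.5),"catch top R":(-52.8,-28,15.5),"tip L":(-46.8,28,6.5),"tip R":(-46.8,-28,6.5),"lip L":(43.8,40,11.5),"lip R":(43.8,-40,11.5),"dowel nL":(-36,40.5,7.5),"dowel nR":(-36,-40.5,7.5),"dowel fL":(36,40.5,7.5)}.items(): print(n,cr(N(*p)))
E
python3 - <<'E'
import cv2
a=cv2.imread("pics/hook.png")[190:370,60:440]
cv2.imwrite("pics/z.png",cv2.resize(a,None,fx=2.1,fy=2.1,interpolation=cv2.INTER_CUBIC))
E
```

```text
nearL top [279. 307.]
nearR top [377. 230.]
farL top [107. 273.]
pinNL [260. 285.]
pin24L [239. 281.]
pin30L [146. 264.]
pin39L [132. 261.]
coreNL [211. 209.]
coreNR [260. 174.]
near L low [281. 317.]
catch top L [297. 317.]
catch top R [375. 254.]
tip L [287. 330.]
tip R [365. 267.]
lip L [107. 272.]
lip R [225. 191.]
dowel nL [248. 335.]
dowel nR [362. 245.]
dowel fL [121. 285.]
```

View pics/z.png

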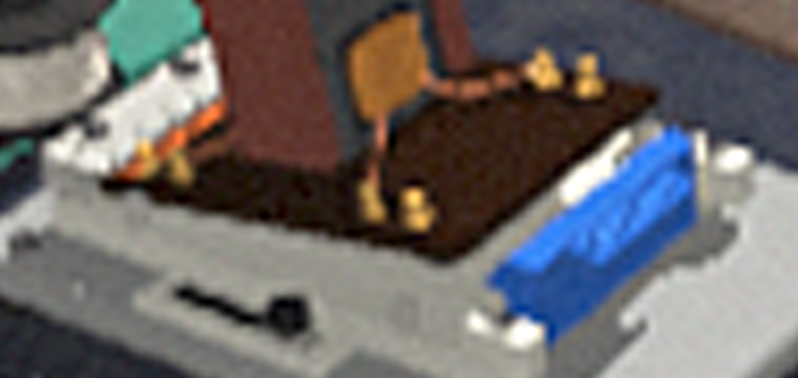

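The projections agree with the image to about 1 px. The catch sits about 2–3 mm nearer the robot than my estimate, which fits a wall felt at 48.8. Next, swing to 7° and repeat the hook test.

Run:
```python
from h import *
th=7;q=quat(Y,np.radians(th))
movel(tcp(48.0,0,.7,th),frame=q,v=.02);wait(.15);print(edge(th).round(2),fn())
for z in (1.5,2.5,3.5,4.5):
    h=movel(tcp(48.0,0,z,th),v=.015,until_force=4);wait(.1);f=fn();print("lift",z,h,edge(th).round(2),f)
    if f[2]<-5:break
movel(tcp(48.0,0,.5,th),v=.02);wait(.15);print(edge(th).round(2),fn(),get_time())
```

```text
[48.56  0.07  0.94] [ 0.14  0.28 -2.14]
lift 1.5 False [ 4.808e+01 -4.000e-02  1.460e+00] [-0.01  0.52 -0.94]
lift 2.5 False [47.69 -0.1   2.06] [ 0.35  0.96 -6.34]
[48.28  0.12  0.88] [-0.22  0.3  -1.48] 16.6833
```

The lip blocks the lift (-6 N at +2 mm), so the board is hooked. Lower it onto the slope, release, and look.

Run:
```python
from h import *
th=6;q=quat(Y,np.radians(th))
movel(tcp(48.4,0,.3,th),frame=q,v=.02);wait(.15);print(edge(th).round(2),fn())
command_gripper(0.75);print(fn(),get_time())
p=np.array(get_tcp_pos());movel(p+[0,0,.07],v=.12)
P=C+Rn.apply([-.002-.028,0,0])
move_pose([P[0],P[1],.105],quat(Y));command_gripper(0.0)
print(get_time(),fn());shot("rest")
```

```text
[48.83  0.1   0.71] [ 1.56 -0.13  1.24]
[0.44 0.22 0.44] 17.7667
19.8583 [-0.87  0.14  0.21]
```

View pics/rest.png

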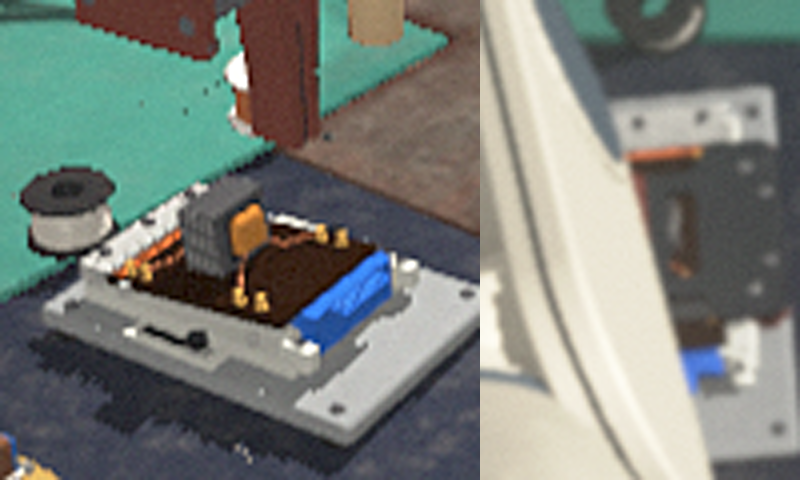

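The board rests hooked, with its near edge on the catch slope at about (300,325)–(388,252). Now press slowly in small steps.

Run:
```python
from h import *
P=C+Rn.apply([-.030,0,0]);wait(.2);b=np.array(get_ft_force())[2]
movel([P[0],P[1],.045],v=.1)
print("touch",movel([P[0],P[1],.028],v=.02,until_force=2.0),get_tcp_pos(),get_ft_force()[2]-b)
z=get_tcp_pos()[2]
for i in range(24):
    z-=.0006;movel([P[0],P[1],z],v=.012)
    f=get_ft_force()[2]-b;za=get_tcp_pos()[2];print(round(za*1e3,2),round(f,2),fn()[:2])
    if f>13: break
print(get_time())
```

```text
touch True [0.58577719 0.27610471 0.03606321] 3.536125258393805
35.86 5.19 [-1.04 -0.79]
35.45 7.09 [-1.75 -0.61]
34.9 7.57 [-0.81  0.02]
34.32 8.06 [-1.4   0.04]
32.9 1.28 [-0.36  0.08]
32.25 1.55 [ 0.76 -0.48]
31.74 1.01 [-0.31 -0.99]
31.15 0.57 [-0.96 -0.28]
30.58 0.65 [-1.63  0.75]
29.96 -0.28 [-0.73  1.04]
29.38 0.81 [-0.69  0.28]
28.8 0.26 [-0.35 -0.61]
28.23 0.78 [1.26 0.28]
27.62 0.35 [-0.74  0.06]
27.41 4.51 [-1.26 -0.99]
27.35 9.9 [-3.17 -1.39]
27.29 13.6 [-3.82 -2.07]
25.6917
```

It snapped at about 8 N and the board seated at 27.4 mm (27 expected). Retreat clear, then verify.

Run:
```python
from h import *
p=np.array(get_tcp_pos());movel(p+[0,0,.12],v=.15)
j=list(get_joint_pos());j[0]-=.9;movej(j)
wait(.2);print(get_time(),get_ft_force());shot("fin")
N=lambda x,y,z:C+Rn.apply(np.array([x-1.2,y,z])/1e3)
for n in("top","side"):
    u0=w2px(n,C+[0,0,.02]).astype(int)-[40+20*(n=="side"),60]
    print(n,[((w2px(n,N(*q))-u0)*4).round()+[480*(n=="top"),0] for q in((-50,35,5),(-50,-35,5),(-36,29,10),(-24,-29,10),(-5,17,36))])
```

```text
28.875 [ 0.02945776 -0.39992982 -1.66011101]
top [array([579., 367.]), array([734., 352.]), array([587., 334.]), array([714., 295.]), array([596., 254.])]
side [array([285., 344.]), array([382., 265.]), array([267., 317.]), array([327., 246.]), array([225., 233.])]
```

View pics/fin.png

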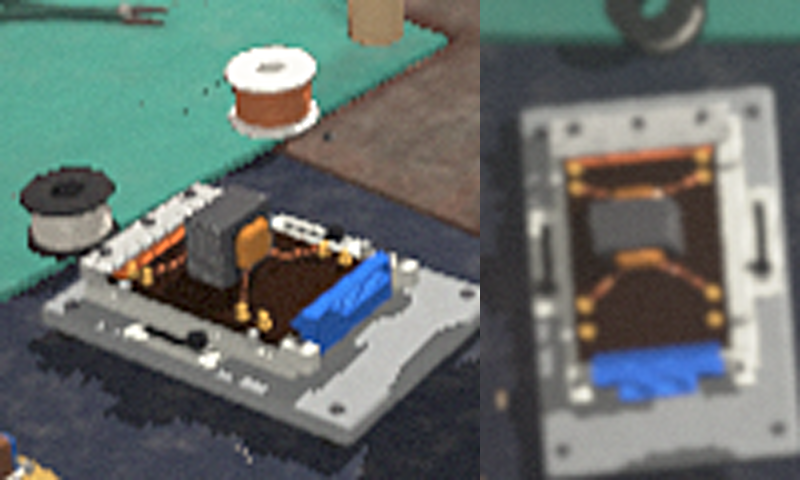

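The board lies flat: the pins at (264,320) and (327,246) match the flat-board projection. The catch overlaps the near edge, the strip is under the lip, and the arm is clear.

```bash
python3 -c "
from station import *
job_done();print(get_time())"
```

```text
the job is handed in; nothing more can be done
the job is handed in; nothing more can be done
```

The board is in the holder, flat and locked, and I handed the job in at about 29 s of the 54 s allowed.

- **Pick-up:** I gripped the transformer core across its 34 mm faces and lifted the board level.
- **Hooking:** I tilted it, felt the bed and slid the copper-strip edge under the lip until the wall stopped it. That last push reached about 10 N, more than I intended, because the force stop was set for each small step and did not add up across them. A gentle lift was then blocked by the lip with about 6 N, which confirmed the hook.
- **Pressing:** I swung the board down onto the catch slope, let go, and pressed the bare spot with shut fingers. The catch gave way at about 8 N and the board met the bed at 27.4 mm (27 expected). I stopped pressing at 13.6 N.

**Last checks:** in the final pictures the pins match a flat, seated board to about 1 pixel. The blue catch covers the near edge, and the arm is clear. The spools stand where they were. The nippers and the tin were not in those last crops, and the robot did not work near them.

**Disagreements:**
- The wall was felt about 2 mm nearer the robot than I had measured from the images. That is within the calibration error, and the catch position in the side view agreed with the felt one.
- Two early slides stopped on rubbing against the bed, not on the wall. The first lift test told me nothing, so I repeated it.

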